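Seat the double lid of the storage tin and take the outer lid off again

TASK

Pick up the two nested lids together by the wooden post of the inner lid, set them on the wide open tin without dropping them, so that the inner lid sits fully home in its mouth, and let go. Then take the dark steel outer lid by its round collar and lift it alone, straight up, so that it can go to be washed while the inner lid stays undisturbed in the tin. Finish still holding the outer lid level above the wide tin, its rim a few centimetres clear of the top of the wooden post; leave the tins and all other things where they stand.

Things in the scene. Friction and masses are not known exactly. Their poses are not given: they have to be found in the camera images.
- wide_tin: The wide open round steel tin, loose, 1.2 kg: outer diameter 120, wall 3 (mouth 114 inside), 90 tall, empty. Origin: centre of its underside; z up along its axis.
- narrow_tin: A narrower, lower open steel tin, 84 across and 70 tall, a bystander: the lids do not fit it. Origin: centre of its underside; z up.
- inner_lid: Wooden inner lid, 0.25 kg; starts on the washer top, on its plug. Origin: centre of its underside, z up its axis. Plug: 92 diameter at height 0 widening to 106 at height 10, straight to 16. Flange: 124 diameter, height 16 to 21; home, it rests on the tin's rim (origin 74 above the tin's). Round post: 16 diameter, height 21 to 75.
- post_top (a point): Top centre of the inner lid's wooden post, 75 above that lid's origin. The post passes up through the outer lid's hole and stands 28 above its collar; the outer lid rests on the flange, so lifting by the post carries both lids.
- outer_lid: Dark steel outer lid, 0.20 kg. Origin: centre of its lower rim's plane, z up its axis. Skirt 140 outer, 134 inner diameter, height 0 to 16; top plate height 16 to 20 with a hole of 40 diameter. It lies loose on the inner lid's flange, nothing locks it: nested, its origin is 5 above the inner lid's, with up to 5 of sideways play.
- collar_top (a point): Centre of the top of the outer lid's upright round collar, the place to grip that lid: 48 outer and 40 inner diameter, from height 20 to 42 in the lid's frame, this point at 42.
- mug: Bystander: white mug with a dark band, 92 x 123 x 95, at the left. Origin: centre of its underside.
- spice_a: Bystander: spice jar 45 across, 106 tall, at the right. Origin: centre of its underside.
- spice_b: Bystander: spice jar 45 across, 106 tall, right of and behind the other. Origin: centre of its underside.
- tuna: Bystander: flat food tin 85 across, 37 tall, at the front. Origin: centre of its underside.
- matches: Bystander: matchbox 52 x 46 x 15, among the tins. Origin: centre of its underside.

How it is judged:
By the outcome, as a careful person would: the job done as asked, in the order asked, and still so for the second after the job is handed in, while the arm keeps its last pose, push and grip.
It also fails if it takes over 64 s, if anything falls off the work surface, if the arm or the gripper's body presses on something with over 40 N, if the wrist force passes 120 N, or if a joint passes its speed limit or range.

ROBOT

A 6-joint arm with a two-finger parallel gripper is mounted at the origin on a cart in front of the work surface, level with it; the furniture and walls round the work are solid. World frame = base frame: x ahead of the robot, y to its left, z up, the work surface at z = 0. Lengths are in m, angles in rad, forces in N, time in s.
With the tool pointing down it reaches from about 0.275 to 0.875 m from the base axis. Payload 12.5 kg.
Tool frame: the origin (TCP) lies at the very end of the fingers, on their centre line; the grasp point (between the pads) lies grip_point_offset behind it (grip_point_offset is the distance from the TCP to the grasp point, in m); z points along the fingers, y is the line along which they close (so a half turn about z gives the same grasp; the last joint's range is limited). The gripper opens to 85 mm and grips with 20 to 120 N. Pads are 22 mm wide; open, the fingers measure 114 mm over their backs; the gripper's body (76 mm by 85 mm) begins 54 mm behind the grasp point. The pads swing forward as they close: fully open they stand 13 mm farther back than shut.
Start: joints at [-1.236, 0.351, 1.652, -0, 1.139, -0.085], TCP at [0.224, -0.502, 0.231] pointing down, gripper open.
Joint ranges: [-2.75, 2.75], [-0.79, 2.1], [0.01, 2.65], [-1.57, 4.71], [0.07, 3.14], [-2.87, 2.87]. Speed limits (rad/s): [2.22, 2.22, 2.79, 3.14, 3.14, 3.14].

INTERFACE

Orientations are given as [roll, pitch, yaw] about the fixed x, y, z axes, in that order (R = Rz(yaw) Ry(pitch) Rx(roll)).
In Python, from plant import observe, get_image, sign_off, grip_point_offset gives the robot as it stands.
- The arm moves only by the tool arm_command, never from a script. Its argument "steps" is a list of rows, each an object of numbers: "dx", "dy", "dz": the shift along the tool's x, y, z normalised to -1 to 1, where 1 is 0.025 m; "rx", "ry", "rz": the turn, a rotation vector about the tool's x, y, z normalised to -1 to 1, where 1 is 0.08 rad. In form: [{"dx": .., "dy": .., "dz": .., "rx": .., "ry": .., "rz": ..}, ...]. A call has exactly 10 rows; each row shifts and turns the commanded pose from where the row before left it, along the tool's axes as they then stand; what a row does not reach is not made up. A row lasts 1/8 s, in which the tool goes at most 62.5 mm and 10.7 degrees, less where a joint would pass 70% of its speed; a pose out of reach is approached as far as the arm can. A call with a number of a shift or a turn outside -1 to 1 is refused whole. A call with a gripper value outside its range is refused whole. "claw" is the opening, from 0 (shut) to 1 (fully open), set as the call begins (left out, the last holds). The fingers move at their own pace and stop on an object; "squeeze" is the grip in N (left out, the last holds). Time passes only in rows, so rows that do not move let the fingers close, or fill a call up. It gives the time, the measured TCP pose, the force, the opening and the grip force at its end, in the units of the state.
- observe(): the state, without advancing time (a new reading comes with each control period).
- get_image(name): name is "side" or "top" or "wrist"; returns a dict with "img" (384x512x3 uint8, red, green, blue), "depth" (384x512 float32, m along the optical axis (not along the pixel's ray), 0 where there is no reading), "intrinsics" (3x3 intrinsics, pixels), "world_from_camera" (4x4, takes a point from camera to world coordinates). Camera axes: x right, y down, z forward; pixel columns grow to the right and rows downward; lengths in m; the calibration is good to about 2 mm. A picture is of the moment at which its call begins.
- sign_off(): hands the job in; it is judged then, once.
The state is a dict: "time": time; "qpos": joint angles; "qd": joint speeds; "tau": joint torques, N m; "ee_pos": TCP position; "ee_rot": TCP orientation; "contact_force": force on the tool from outside, world axes, zero at the start; "moment": the same for the moment, N m; "opening": finger opening in m; "grasp_force": force on a finger pad.
Only numpy, scipy, OpenCV 4.12 (cv2) and the standard library are available. Lean on these libraries where they do the work, as an engineer would, in place of code of your own. Each camera call takes 0.05 s, during which the arm holds its last target. There are 200 camera calls.

## Working session

There is one attempt and no reset: what is moved stays moved. The work goes in short steps, Python scripts to look and compute and a tool call to move; the robot and the scene stay as the last step left them, time stands still between calls to the robot, and variables do not carry over. Pictures are saved under pics/ and viewed, at most 10 in all, crops included, and the job is handed in when it is done.

Besides the shell and the picture viewer there is one more tool, called as name([rows], argument=value, ...), one row to a line, values as JSON. arm_command: Moves the arm, as the interface text tells. Scaled input: -1 to 1 covers 0.025 m each way for a shift and 0.08 rad each way for a turn. Its arguments: {"type":"object","properties":{"steps":{"type":"array"},"claw":{"type":"number"},"squeeze":{"type":"number"}},"required":["steps"]}

```bash
ls; mkdir -p pics
python3 - <<'E'
from plant import *
import cv2,numpy as np
s=observe();print(s, grip_point_offset)
for n in("side","top"):
    d=get_image(n);cv2.imwrite(f"pics/{n}0.png",d["img"][:,:,::-1]);np.savez(f"{n}0.npz",**d)
    print(n,d["intrinsics"].tolist(),d["world_from_camera"].round(3).tolist())
E
```

```text
pics
{'time': 0.0, 'qpos': array([-1.23563670e+00,  3.51239676e-01,  1.65244058e+00, -1.07760698e-05,
        1.13914963e+00, -8.45934906e-02]), 'qd': array([ 0.00036489, -0.00141722, -0.00199984, -0.00207851, -0.00016248,
       -0.00148906]), 'tau': array([ 1.19381275e-03, -5.06102085e+01, -2.91402251e+01, -8.55395865e-05,
        4.65720281e-03,  1.13395296e-05]), 'ee_pos': array([ 0.22405228, -0.50190975,  0.23075029]), 'ee_rot': array([-3.14035902e+00, -9.47896229e-05,  4.19757571e-01]), 'contact_force': array([-0.15100224, -0.62800399,  0.05741841]), 'moment': array([-0.01683411, -0.04033778,  0.02681044]), 'grasp_force': 0.0, 'opening': 0.08542174697844397} 0.0187
side [[459.1770043734559, 0.0, 265.6067005915308], [0.0, 459.1770043734559, 195.41826674522284], [0.0, 0.0, 1.0]] [[-0.975, -0.121, 0.188, 0.296], [-0.222, 0.607, -0.763, 0.884], [-0.021, -0.786, -0.618, 0.818], [0.0, 0.0, 0.0, 1.0]]
top [[389.0276269794932, 0.0, 259.35103194798523], [0.0, 389.0276269794932, 193.59666536498045], [0.0, 0.0, 1.0]] [[0.009, -0.994, 0.11, 0.419], [-1.0, -0.011, -0.023, -0.013], [0.024, -0.109, -0.994, 0.938], [0.0, 0.0, 0.0, 1.0]]
```

View pics/side0.png

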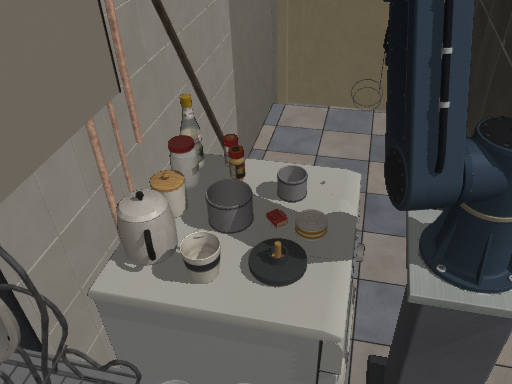

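View pics/top0.png

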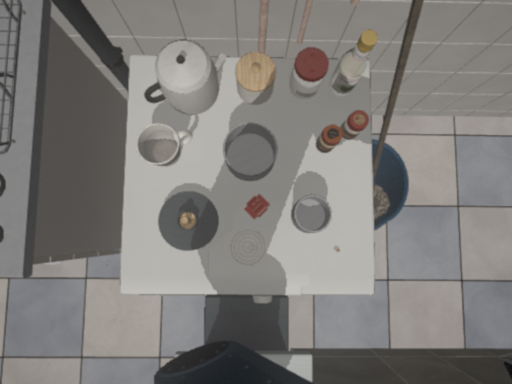

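The side view shows the lids at (278,260), with the post top near (278,242), and the wide tin at (230,205). The top view shows the lids at (188,220) and the wide tin at (250,153), with the kettle, jars and mug around them. Next I'll look at enlarged crops and use depth.

```bash
cat > h.py <<'E'
import numpy as np,cv2
def cloud(d):
    K=d["intrinsics"];Z=d["depth"];v,u=np.indices(Z.shape)
    P=np.stack([(u-K[0,2])/K[0,0]*Z,(v-K[1,2])/K[1,1]*Z,Z],-1)
    T=d["world_from_camera"];W=P@T[:3,:3].T+T[:3,3];W[Z==0]=np.nan;return W
def ray(d,u,v):
    K=d["intrinsics"];T=d["world_from_camera"]
    r=T[:3,:3]@np.array([(u-K[0,2])/K[0,0],(v-K[1,2])/K[1,1],1]);return T[:3,3],r/np.linalg.norm(r)
def tri(L):
    A=0;b=0
    for o,r in L:
        M=np.eye(3)-np.outer(r,r);A=A+M;b=b+M@o
    p=np.linalg.solve(A,b);return p,[np.linalg.norm(np.cross(p-o,r)) for o,r in L]
def circ(P):
    from scipy.optimize import least_squares
    f=lambda q:np.hypot(P[:,0]-q[0],P[:,1]-q[1])-q[2]
    return least_squares(f,[*P[:,:2].mean(0),.05],loss='soft_l1',f_scale=.002).x
def crop(img,u,v,w,h,s):
    return cv2.resize(img[v-h//2:v+h//2,u-w//2:u+w//2],None,fx=s,fy=s,interpolation=cv2.INTER_CUBIC)
E
python3 - <<'E'
from h import *
S=np.load("side0.npz");T=np.load("top0.npz")
a=[crop(T["img"],188,220,76,60,5),crop(T["img"],250,153,76,60,5),crop(S["img"],278,255,76,60,5),crop(S["img"],230,205,76,60,5)]
m=np.vstack([np.hstack(a[:2]),np.hstack(a[2:])]);cv2.imwrite("pics/m.png",m[:,:,::-1]);print(m.shape)
for n,d,l,t in(("top",T,(188,220),(250,153)),("side",S,(278,255),(230,205))):
    W=cloud(d)
    for (u,v) in (l,t):
        X=W[v-40:v+40,u-40:u+40].reshape(-1,3);X=X[~np.isnan(X[:,0])]
        h=np.histogram(X[:,2],bins=np.arange(-.01,.14,.005));print(n,dict(zip(h[1].round(3).tolist(),h[0].tolist())))
        zs=X[:,2]
        if (u,v)==l:
            for lo,hi in((.021,.03),(.038,.055),(.06,.1)):
                Y=X[(zs>lo)&(zs<hi)]
                if len(Y)>3:print(lo,len(Y),Y.mean(0),Y[:,2].max(),circ(Y))
        else:
            Y=X[(zs>.08)&(zs<.1)];print(len(Y),Y.mean(0),circ(Y),Y[:,2].max())
E
```

```text
(600, 760, 3)
top {-0.01: 3, -0.005: 1530, 0.0: 1988, 0.005: 14, 0.01: 11, 0.015: 23, 0.02: 739, 0.025: 1828, 0.03: 33, 0.035: 12, 0.04: 21, 0.045: 101, 0.05: 12, 0.055: 1, 0.06: 2, 0.065: 6, 0.07: 16, 0.075: 26, 0.08: 0, 0.085: 0, 0.09: 0, 0.095: 0, 0.1: 0, 0.105: 0, 0.11: 0, 0.115: 0, 0.12: 0, 0.125: 0, 0.13: 0, 0.135: 0}
0.021 2539 [0.45490751 0.13223265 0.0258669 ] 0.029979321420990468 [0.45544591 0.13314275 0.05132589]
0.038 143 [0.45497946 0.13161637 0.04679206] 0.05415609760321238 [0.45525191 0.13219334 0.02156472]
0.06 50 [0.4549699  0.13195825 0.07410391] 0.07906780544229597 [0.45494975 0.13210758 0.00595094]
top {-0.01: 8, -0.005: 2197, 0.0: 2448, 0.005: 728, 0.01: 42, 0.015: 40, 0.02: 40, 0.025: 49, 0.03: 47, 0.035: 44, 0.04: 46, 0.045: 46, 0.05: 54, 0.055: 38, 0.06: 46, 0.065: 53, 0.07: 46, 0.075: 38, 0.08: 67, 0.085: 149, 0.09: 158, 0.095: 0, 0.1: 0, 0.105: 0, 0.11: 0, 0.115: 0, 0.12: 0, 0.125: 0, 0.13: 0, 0.135: 0}
374 [ 0.61520335 -0.01066495  0.08863596] [ 0.61337829 -0.0105219   0.05839682] 0.0944906434402516
side {-0.01: 5, -0.005: 1851, 0.0: 1379, 0.005: 150, 0.01:
[... 290 characters left out ...]
23573 0.0252962 ] 0.029998926388527525 [0.45656694 0.13027208 0.05492442]
0.038 225 [0.47367566 0.11545332 0.0446275 ] 0.05456271293759385 [0.49002011 0.06356532 0.08731438]
0.06 58 [0.45561418 0.13826473 0.07058436] 0.07760525165259136 [0.4557783  0.13580417 0.00655198]
side {-0.01: 25, -0.005: 2295, 0.0: 1063, 0.005: 130, 0.01: 137, 0.015: 143, 0.02: 144, 0.025: 178, 0.03: 149, 0.035: 156, 0.04: 142, 0.045: 164, 0.05: 141, 0.055: 188, 0.06: 196, 0.065: 179, 0.07: 188, 0.075: 181, 0.08: 196, 0.085: 226, 0.09: 135, 0.095: 18, 0.1: 0, 0.105: 0, 0.11: 0, 0.115: 0, 0.12: 0, 0.125: 0, 0.13: 0, 0.135: 0}
575 [0.61880585 0.04727262 0.08711594] [0.69398392 0.05286869 0.11989144] 0.09796089268961616
```

View pics/m.png

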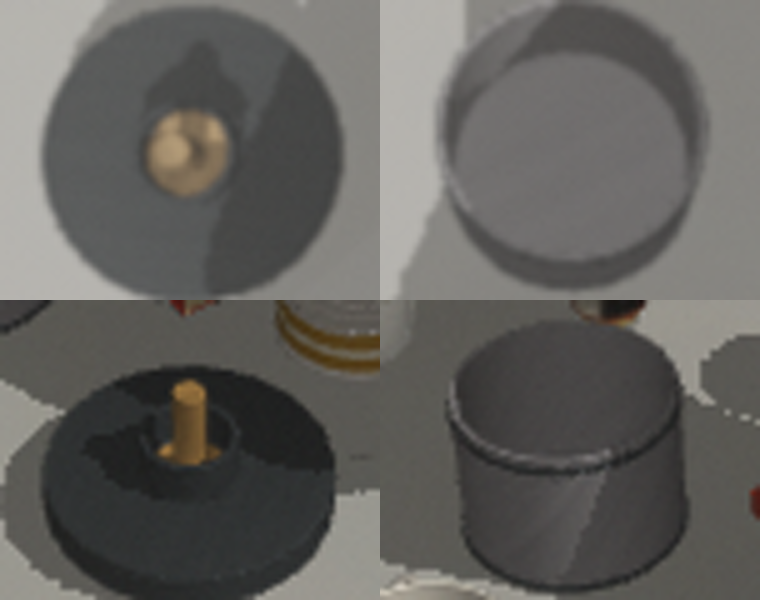

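The enlarged crops give these positions:

| Feature | Top view | Side view |
|---|---|---|
| Post top | about (184.4,220.0) | about (277.6,242) |
| Tin rim centre | about (249.6,151.8) | about (228.5,193.4) |

I'll triangulate both and check them against the depth rim fits.

Run:
```python
from h import *
S=np.load("side0.npz");T=np.load("top0.npz")
print("post",tri([ray(T,184.4,220.0),ray(S,277.6,242)]))
print("tin",tri([ray(T,249.6,151.8),ray(S,228.5,193.4)]))
for n,d,(u,v),(cx,cy) in(("top",T,(250,153),(.613,-.011)),("side",S,(230,200),(.613,-.011))):
    X=cloud(d)[v-40:v+40,u-40:u+40].reshape(-1,3)
    Y=X[(X[:,2]>.084)&(X[:,2]<.097)&(np.hypot(X[:,0]-cx,X[:,1]-cy)<.068)];print(n,len(Y),circ(Y),np.percentile(Y[:,2],90))
# obstacles heights
X=cloud(T).reshape(-1,3)
from itertools import product
G=np.full((16,18),np.nan)
for i,j in product(range(16),range(18)):
    m=(abs(X[:,0]-(.25+.04*i))<.02)&(abs(X[:,1]-(.34-.04*j))<.02)
    if m.any():G[i,j]=np.nanmax(X[m,2])
print((G*100).round().tolist().__str__().replace("], ","]\n"))
```

```text
post (array([0.4547011 , 0.13205355, 0.07553165]), [np.float64(0.0008993020440941106), np.float64(0.0008993020440942177)])
tin (array([ 0.61090916, -0.00931316,  0.08536314]), [np.float64(0.004190490398335551), np.float64(0.004190490398335449)])
top 340 [ 0.61349675 -0.01057156  0.05843909] 0.09230589047983125
side 276 [ 0.61485797 -0.00696983  0.05851037] 0.09150806480354357
[[nan, nan, nan, nan, nan, nan, nan, 41.0, 45.0, 49.0, 52.0, nan, nan, nan, nan, nan, nan, nan]
[nan, -0.0, -0.0, -0.0, -0.0, -0.0, -0.0, -0.0, 0.0, 0.0, 52.0, -0.0, 0.0, -0.0, -0.0, -0.0, -0.0, nan]
[nan, 0.0, 1.0, 0.0, 1.0, 0.0, 0.0, 1.0, 1.0, 1.0, 1.0, 1.0, 1.0, 1.0, 0.0, 0.0, 0.0, nan]
[nan, 1.0, 1.0, 1.0, 0.0, 3.0, 3.0, 1.0, 4.0, 4.0, 4.0, 1.0, 1.0, 0.0, 1.0, 0.0, 1.0, nan]
[nan, 0.0, 0.0, 0.0, 3.0, 3.0, 3.0, 3.0, 4.0, 4.0, 4.0, 1.0, 1.0, 1.0, 1.0, 0.0, 0.0, nan]
[nan, 0.0, 1.0, 3.0, 3.0, 8.0, 5.0, 3.0, 4.0, 4.0, 1.0, 7.0, 7.0, 7.0, 0.0, 0.0, 0.0, nan]
[nan, 0.0, 1.0, 1.0, 3.0, 5.0, 5.0, 3.0, 1.0, 2.0, 2.0, 7.0, 7.0, 7.0, 1.0, 0.0, 0.0, nan]
[nan, 0.0, 0.0, 1.0, 3.0, 3.0, 3.0, 1.0, 1.0, 2.0, 2.0, 0.0, 7.0, 7.0, 0.0, 0.0, 0.0, nan]
[nan, 0.0, 0.0, 10.0, 10.0, 0.0, 0.0, 9.0, 9.0, 9.0, 9.0, 0.0, 0.0, 1.0, 1.0, 0.0, 0.0, nan]
[nan, 0.0, 9.0, 10.0, 10.0, 10.0, 0.0, 9.0, 1.0, 1.0, 9.0, 0.0, 0.0, 11.0, 11.0, 0.0, 0.0, nan]
[nan, 0.0, 0.0, 10.0, 10.0, 10.0, 0.0, 9.0, 9.0, 9.0, 9.0, 0.0, 0.0, 11.0, 11.0, 11.0, 0.0, nan]
[nan, 0.0, 0.0, 0.0, 0.0, 0.0, 0.0, 0.0, 9.0, 9.0, 0.0, 1.0, 0.0, 0.0, 11.0, 11.0, 0.0, nan]
[nan, 0.0, 0.0, 12.0, 15.0, 16.0, 15.0, 12.0, 10.0, 11.0, 10.0, 0.0, 8.0, 0.0, 0.0, 0.0, 0.0, 10.0]
[nan, 0.0, 0.0, 5.0, 16.0, 18.0, 16.0, 15.0, 11.0, 12.0, 11.0, 15.0, 15.0, 15.0, 24.0, 24.0, 27.0, 21.0]
[nan, 0.0, 0.0, 0.0, 15.0, 16.0, 16.0, 14.0, 11.0, 12.0, 11.0, 15.0, 15.0, 15.0, 24.0, 24.0, 34.0, nan]
[nan, 0.0, 0.0, 0.0, 14.0, 15.0, 15.0, 0.0, 0.0, 10.0, 0.0, 0.0, -0.0, nan, 0.0, nan, 0.0, nan]]
```

arm_command([
  {"rz": 0.875},
  {"rz": 0.875},
  {"rz": 0.875},
  {"rz": 0.875},
  {"rz": 0.875},
  {"rz": 0.875},
  {"dx": 0.36, "dy": -1},
  {"dx": 0.36, "dy": -1},
  {"dx": 0.36, "dy": -1},
  {"dx": 0.36, "dy": -1},
], claw=1)

```text
invalid input at $.steps[0]: expected keys dx, dy, dz, rx, ry, rz
```

arm_command([
  {"dx": 0.36, "dy": -1},
  {"dx": 0.36, "dy": -1},
  {"dx": 0.36, "dy": -1},
  {"dx": 0.36, "dy": -1},
  {"dx": 0.36, "dy": -1},
  {"dx": 0.36, "dy": -1},
  {"dx": 0.36, "dy": -1},
  {"dx": 0.36, "dy": -1},
  {"dx": 0.36, "dy": -1},
  {"dx": 0.36, "dy": -1},
])

```text
invalid input at $.steps[0]: expected keys dx, dy, dz, rx, ry, rz
```

arm_command([
  {"dx": 0.36, "dy": -1},
  {"dx": 0.36, "dy": -1},
  {"dx": 0.36, "dy": -1},
  {"dx": 0.36, "dy": -1},
  {"dx": 0.36, "dy": -1},
  {"dx": 0.36, "dy": -1},
  {"dx": 0.36, "dy": -1},
  {"dx": 0.36, "dy": -1},
  {},
  {},
])

```text
invalid input at $.steps[0]: expected keys dx, dy, dz, rx, ry, rz
```

Run:
```python
from plant import *
from h import *
d=get_image("wrist");cv2.imwrite("pics/w1.png",d["img"][:,:,::-1]);np.savez("w1.npz",**d)
s=observe();print(s["ee_pos"],s["ee_rot"],s["time"],s["qpos"]);print(d["world_from_camera"].round(3).tolist())
```

```text
[ 0.22410899 -0.50200016  0.2308883 ] [-3.14071477e+00 -1.00051973e-04  4.19756727e-01] 0.15 [-1.23561031e+00  3.51116020e-01  1.65225565e+00  2.81192468e-05
  1.13910418e+00 -8.45825284e-02]
[[0.408, -0.866, -0.288, 0.299], [-0.913, -0.387, -0.129, -0.469], [-0.0, 0.316, -0.949, 0.374], [0.0, 0.0, 0.0, 1.0]]
```

View pics/w1.png

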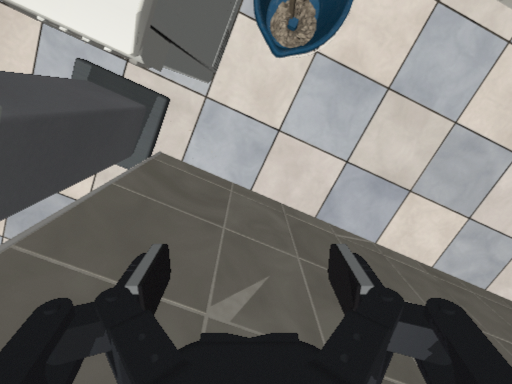

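The call was refused because every row needs all six keys, so the arm hasn't moved. The picture shows only the floor from the start pose, with the fingertips near (150,260) and (345,260). I'll resend with full rows.

arm_command([
  {"dx": 0, "dy": 0, "dz": 0, "rx": 0, "ry": 0, "rz": 0.875},
  {"dx": 0, "dy": 0, "dz": 0, "rx": 0, "ry": 0, "rz": 0.875},
  {"dx": 0, "dy": 0, "dz": 0, "rx": 0, "ry": 0, "rz": 0.875},
  {"dx": 0, "dy": 0, "dz": 0, "rx": 0, "ry": 0, "rz": 0.875},
  {"dx": 0, "dy": 0, "dz": 0, "rx": 0, "ry": 0, "rz": 0.875},
  {"dx": 0, "dy": 0, "dz": 0, "rx": 0, "ry": 0, "rz": 0.875},
  {"dx": 0.36, "dy": -1, "dz": 0, "rx": 0, "ry": 0, "rz": 0},
  {"dx": 0.36, "dy": -1, "dz": 0, "rx": 0, "ry": 0, "rz": 0},
  {"dx": 0.36, "dy": -1, "dz": 0, "rx": 0, "ry": 0, "rz": 0},
  {"dx": 0.36, "dy": -1, "dz": 0, "rx": 0, "ry": 0, "rz": 0},
], claw=1)

```text
time: 1.4
ee_pos: [0.2604, -0.4013, 0.2311]
ee_rot: [-3.141, 0.0, -0.0]
contact_force: [0.1, -0.1, -0.6]
opening: 0.0857
grasp_force: 0.0
```

arm_command([
  {"dx": 0.36, "dy": -1, "dz": 0, "rx": 0, "ry": 0, "rz": 0},
  {"dx": 0.36, "dy": -1, "dz": 0, "rx": 0, "ry": 0, "rz": 0},
  {"dx": 0.36, "dy": -1, "dz": 0, "rx": 0, "ry": 0, "rz": 0},
  {"dx": 0.36, "dy": -1, "dz": 0, "rx": 0, "ry": 0, "rz": 0},
  {"dx": 0.36, "dy": -1, "dz": 0, "rx": 0, "ry": 0, "rz": 0},
  {"dx": 0.36, "dy": -1, "dz": 0, "rx": 0, "ry": 0, "rz": 0},
  {"dx": 0.36, "dy": -1, "dz": 0, "rx": 0, "ry": 0, "rz": 0},
  {"dx": 0.36, "dy": -1, "dz": 0, "rx": 0, "ry": 0, "rz": 0},
  {"dx": 0.36, "dy": -1, "dz": 0, "rx": 0, "ry": 0, "rz": 0},
  {"dx": 0.36, "dy": -1, "dz": 0, "rx": 0, "ry": 0, "rz": 0},
])

```text
time: 2.65
ee_pos: [0.3504, -0.1514, 0.2312]
ee_rot: [-3.141, 0.0, -0.0]
contact_force: [-0.1, 0.5, -0.5]
opening: 0.0848
grasp_force: 0.0
```

arm_command([
  {"dx": 0.36, "dy": -1, "dz": 0, "rx": 0, "ry": 0, "rz": 0},
  {"dx": 0.36, "dy": -1, "dz": 0, "rx": 0, "ry": 0, "rz": 0},
  {"dx": 0.36, "dy": -1, "dz": 0, "rx": 0, "ry": 0, "rz": 0},
  {"dx": 0.36, "dy": -1, "dz": 0, "rx": 0, "ry": 0, "rz": 0},
  {"dx": 0.36, "dy": -1, "dz": 0, "rx": 0, "ry": 0, "rz": 0},
  {"dx": 0.36, "dy": -1, "dz": 0, "rx": 0, "ry": 0, "rz": 0},
  {"dx": 0.36, "dy": -1, "dz": 0, "rx": 0, "ry": 0, "rz": 0},
  {"dx": 0.36, "dy": -1, "dz": 0, "rx": 0, "ry": 0, "rz": 0},
  {"dx": 0, "dy": 0, "dz": 0, "rx": 0, "ry": 0, "rz": 0},
  {"dx": 0, "dy": 0, "dz": 0, "rx": 0, "ry": 0, "rz": 0},
])

```text
time: 3.9
ee_pos: [0.422, 0.0474, 0.2312]
ee_rot: [3.141, 0.0, 0.0]
contact_force: [0.2, -0.1, -0.0]
opening: 0.0856
grasp_force: 0.0
```

Run:
```python
from plant import *
from h import *
d=get_image("wrist");cv2.imwrite("pics/w2.png",d["img"][:,:,::-1]);np.savez("w2.npz",**d)
s=observe();print(s["ee_pos"],s["ee_rot"],s["time"],s["qpos"]);print(d["world_from_camera"].round(3).tolist())
```

```text
[0.42200895 0.04719255 0.23118882] [ 3.14145928e+00  3.65692177e-04 -5.13135132e-04] 3.95 [ 1.72411159e-03  1.19418377e-01  1.95365720e+00 -1.51204818e-04
  1.06888307e+00  1.57310632e+00]
[[0.001, -0.949, -0.316, 0.504], [-1.0, -0.0, -0.001, 0.048], [0.001, 0.316, -0.949, 0.374], [0.0, 0.0, 0.0, 1.0]]
```

View pics/w2.png

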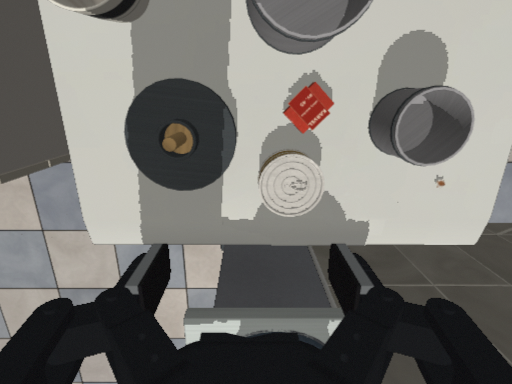

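The wrist view shows the post top at about (169,144), with the lids centred at (181,134). I'll check that against the earlier triangulation.

Run:
```python
from h import *
S=np.load("side0.npz");T=np.load("top0.npz");w=np.load("w2.npz")
print("post",tri([ray(T,184.4,220.0),ray(S,277.6,242),ray(w,169,144)]))
X=cloud(w)[120:170,140:200].reshape(-1,3)
for lo,hi in((.068,.085),(.042,.055)):
    Y=X[(X[:,2]>lo)&(X[:,2]<hi)];print(len(Y),Y.mean(0),circ(Y),Y[:,2].max(),np.median(Y[:,2]))
```

```text
post (array([0.45534254, 0.13261913, 0.07574707]), [np.float64(0.0016999344604926355), np.float64(0.00026472125604940107), np.float64(0.0015874330269871335)])
183 [0.45654656 0.13344248 0.07452971] [0.45640488 0.13360905 0.00557009] 0.07738327106558335 0.07491106931048952
508 [0.45706279 0.13388596 0.04675664] [0.45650799 0.13404955 0.02135659] 0.054749967888377105 0.04686217849525717
```

arm_command([
  {"dx": 0.34, "dy": -0.86, "dz": 0, "rx": 0, "ry": 0, "rz": 0},
  {"dx": 0.34, "dy": -0.86, "dz": 0, "rx": 0, "ry": 0, "rz": 0},
  {"dx": 0.34, "dy": -0.86, "dz": 0, "rx": 0, "ry": 0, "rz": 0},
  {"dx": 0.34, "dy": -0.86, "dz": 0, "rx": 0, "ry": 0, "rz": 0},
  {"dx": 0, "dy": 0, "dz": 0.8, "rx": 0, "ry": 0, "rz": 0},
  {"dx": 0, "dy": 0, "dz": 0.8, "rx": 0, "ry": 0, "rz": 0},
  {"dx": 0, "dy": 0, "dz": 0.8, "rx": 0, "ry": 0, "rz": 0},
  {"dx": 0, "dy": 0, "dz": 0.8, "rx": 0, "ry": 0, "rz": 0},
  {"dx": 0, "dy": 0, "dz": 0.8, "rx": 0, "ry": 0, "rz": 0},
  {"dx": 0, "dy": 0, "dz": 0.8, "rx": 0, "ry": 0, "rz": 0},
])

```text
time: 5.2
ee_pos: [0.4563, 0.1329, 0.1108]
ee_rot: [3.142, -0.0, -0.001]
contact_force: [0.1, 0.7, -0.1]
opening: 0.0857
grasp_force: 0.0
```

arm_command([
  {"dx": 0, "dy": 0, "dz": 0.6, "rx": 0, "ry": 0, "rz": 0},
  {"dx": 0, "dy": 0, "dz": 0.6, "rx": 0, "ry": 0, "rz": 0},
  {"dx": 0, "dy": 0, "dz": 0.6, "rx": 0, "ry": 0, "rz": 0},
  {"dx": 0, "dy": 0, "dz": 0.6, "rx": 0, "ry": 0, "rz": 0},
  {"dx": 0, "dy": 0, "dz": 0, "rx": 0, "ry": 0, "rz": 0},
  {"dx": 0, "dy": 0, "dz": 0, "rx": 0, "ry": 0, "rz": 0},
  {"dx": 0, "dy": 0, "dz": 0, "rx": 0, "ry": 0, "rz": 0},
  {"dx": 0, "dy": 0, "dz": 0, "rx": 0, "ry": 0, "rz": 0},
  {"dx": 0, "dy": 0, "dz": 0, "rx": 0, "ry": 0, "rz": 0},
  {"dx": 0, "dy": 0, "dz": 0, "rx": 0, "ry": 0, "rz": 0},
])

```text
time: 6.45
ee_pos: [0.4563, 0.1337, 0.0514]
ee_rot: [-3.142, -0.0, -0.0]
contact_force: [-0.2, 0.6, 0.9]
opening: 0.0855
grasp_force: 0.0
```

Run:
```python
from plant import *
from h import *
d=get_image("wrist");np.savez("w3.npz",**d)
s=get_image("side")
a=crop(d["img"],256,260,256,240,2.4)[:,:, ::-1];a=cv2.resize(a,(500,470));b=cv2.resize(crop(s["img"],278,245,60,94,5),(300,470))[:,:,::-1]
cv2.imwrite("pics/m3.png",np.hstack([a,b]))
```

```text
(no output)
```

View pics/m3.png

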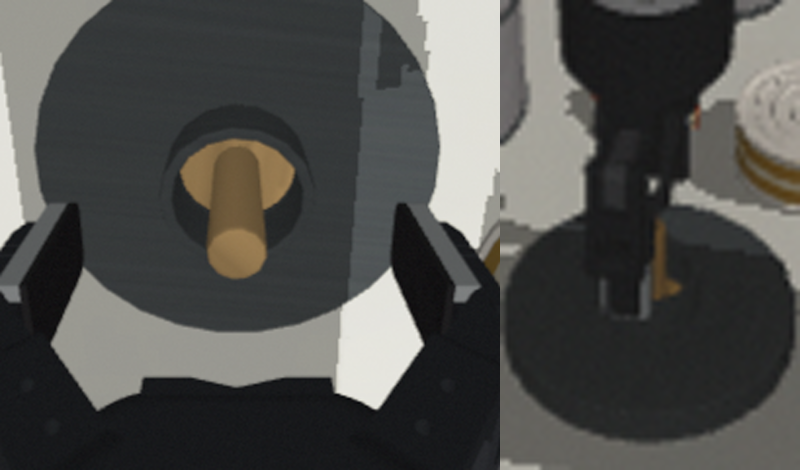

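The post stands centred between the open fingers at crop position (237,250), with the fingertips just above the collar. I'll close and lift slowly.

arm_command([
  {"dx": 0, "dy": 0, "dz": 0, "rx": 0, "ry": 0, "rz": 0},
  {"dx": 0, "dy": 0, "dz": 0, "rx": 0, "ry": 0, "rz": 0},
  {"dx": 0, "dy": 0, "dz": 0, "rx": 0, "ry": 0, "rz": 0},
  {"dx": 0, "dy": 0, "dz": 0, "rx": 0, "ry": 0, "rz": 0},
  {"dx": 0, "dy": 0, "dz": 0, "rx": 0, "ry": 0, "rz": 0},
  {"dx": 0, "dy": 0, "dz": 0, "rx": 0, "ry": 0, "rz": 0},
  {"dx": 0, "dy": 0, "dz": 0, "rx": 0, "ry": 0, "rz": 0},
  {"dx": 0, "dy": 0, "dz": 0, "rx": 0, "ry": 0, "rz": 0},
  {"dx": 0, "dy": 0, "dz": 0, "rx": 0, "ry": 0, "rz": 0},
  {"dx": 0, "dy": 0, "dz": 0, "rx": 0, "ry": 0, "rz": 0},
], claw=0, squeeze=70)

```text
time: 7.8
ee_pos: [0.4563, 0.1338, 0.0515]
ee_rot: [-3.141, -0.0, -0.0]
contact_force: [-1.2, -0.2, 5.4]
opening: 0.0136
grasp_force: 68.4
```

arm_command([
  {"dx": 0, "dy": 0, "dz": -0.2, "rx": 0, "ry": 0, "rz": 0},
  {"dx": 0, "dy": 0, "dz": -0.3, "rx": 0, "ry": 0, "rz": 0},
  {"dx": 0, "dy": 0, "dz": -0.5, "rx": 0, "ry": 0, "rz": 0},
  {"dx": 0, "dy": 0, "dz": -0.5, "rx": 0, "ry": 0, "rz": 0},
  {"dx": 0, "dy": 0, "dz": -0.5, "rx": 0, "ry": 0, "rz": 0},
  {"dx": 0, "dy": 0, "dz": -0.5, "rx": 0, "ry": 0, "rz": 0},
  {"dx": 0, "dy": 0, "dz": -0.5, "rx": 0, "ry": 0, "rz": 0},
  {"dx": 0, "dy": 0, "dz": -0.5, "rx": 0, "ry": 0, "rz": 0},
  {"dx": 0, "dy": 0, "dz": -0.5, "rx": 0, "ry": 0, "rz": 0},
  {"dx": 0, "dy": 0, "dz": -0.4, "rx": 0, "ry": 0, "rz": 0},
])

```text
time: 9.05
ee_pos: [0.4564, 0.1338, 0.1621]
ee_rot: [-3.142, -0.0, -0.0]
contact_force: [-1.0, 0.1, -4.9]
opening: 0.0135
grasp_force: 68.4
```

arm_command([
  {"dx": 0, "dy": 0, "dz": -0.5, "rx": 0, "ry": 0, "rz": 0},
  {"dx": 0, "dy": 0, "dz": -0.5, "rx": 0, "ry": 0, "rz": 0},
  {"dx": 0, "dy": 0, "dz": -0.3, "rx": 0, "ry": 0, "rz": 0},
  {"dx": 0, "dy": 0, "dz": 0, "rx": 0, "ry": 0, "rz": 0},
  {"dx": 0, "dy": 0, "dz": 0, "rx": 0, "ry": 0, "rz": 0},
  {"dx": 0, "dy": 0, "dz": 0, "rx": 0, "ry": 0, "rz": 0},
  {"dx": 0, "dy": 0, "dz": 0, "rx": 0, "ry": 0, "rz": 0},
  {"dx": 0, "dy": 0, "dz": 0, "rx": 0, "ry": 0, "rz": 0},
  {"dx": 0, "dy": 0, "dz": 0, "rx": 0, "ry": 0, "rz": 0},
  {"dx": 0, "dy": 0, "dz": 0, "rx": 0, "ry": 0, "rz": 0},
])

```text
time: 10.3
ee_pos: [0.4563, 0.1337, 0.1938]
ee_rot: [-3.142, -0.0, -0.0]
contact_force: [-0.6, -0.7, -4.3]
opening: 0.0136
grasp_force: 68.4
```

Run:
```python
from plant import *
from h import *
print(observe()["ee_pos"])
w=np.load("w2.npz");d=get_image("wrist");s=get_image("side");np.savez("w4.npz",**d);np.savez("s4.npz",**s)
for n,q in(("w2",w),("w4",d)):
    X=cloud(q).reshape(-1,3);r=np.hypot(X[:,0]-.6145,X[:,1]+.009)
    Y=X[(X[:,2]>.083)&(X[:,2]<.097)&(r<.07)&(r>.05)];print(n,len(Y),circ(Y) if len(Y)>20 else 0,np.percentile(Y[:,2],90) if len(Y) else 0)
b=cv2.resize(crop(s["img"],278,200,120,120,4),(480,480));a=cv2.resize(d["img"][:,:400],(320,308));a=np.vstack([a,np.zeros((172,320,3),np.uint8)])
cv2.imwrite("pics/m4.png",np.hstack([b,a])[:,:,::-1])
# plane fit of lid top from wrist
X=cloud(d).reshape(-1,3);z=.1945-.0515+.025
m=(abs(X[:,2]-z)<.012)&(np.hypot(X[:,0]-.456,X[:,1]-.134)<.066)&(np.hypot(X[:,0]-.456,X[:,1]-.134)>.03)
Y=X[m];c=np.linalg.lstsq(np.c_[Y[:,:2]-[.456,.134],np.ones(len(Y))],Y[:,2],rcond=None)[0];print("lid plane",len(Y),c,z)
```

```text
[0.45631777 0.13372834 0.19378457]
w2 874 [ 0.61433859 -0.00830895  0.05830736] 0.09097568086198055
w4 1790 [ 0.61468471 -0.00755167  0.05811082] 0.09086200218177824
lid plane 18301 [ 0.00079975 -0.00035072  0.16741431] 0.168
```

View pics/m4.png

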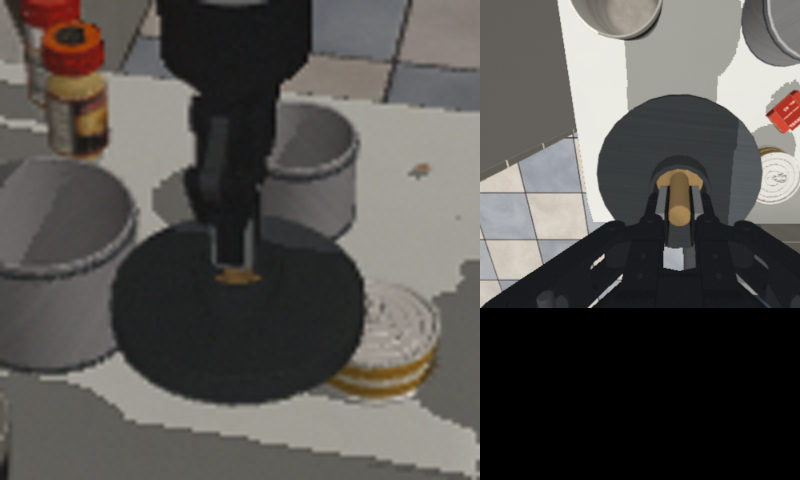

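The side and wrist views show both lids hanging level from the post, with the fingers at about (235,240) in the crop. The wrist depth gives the tin centre as (0.6145,-0.008). Next I'll carry the lids over it.

arm_command([
  {"dx": 0.4, "dy": 0.36, "dz": 0, "rx": 0, "ry": 0, "rz": 0},
  {"dx": 0.8, "dy": 0.71, "dz": 0, "rx": 0, "ry": 0, "rz": 0},
  {"dx": 0.8, "dy": 0.71, "dz": 0, "rx": 0, "ry": 0, "rz": 0},
  {"dx": 0.8, "dy": 0.71, "dz": 0, "rx": 0, "ry": 0, "rz": 0},
  {"dx": 0.8, "dy": 0.71, "dz": 0, "rx": 0, "ry": 0, "rz": 0},
  {"dx": 0.8, "dy": 0.71, "dz": 0, "rx": 0, "ry": 0, "rz": 0},
  {"dx": 0.8, "dy": 0.71, "dz": 0, "rx": 0, "ry": 0, "rz": 0},
  {"dx": 0.8, "dy": 0.71, "dz": 0, "rx": 0, "ry": 0, "rz": 0},
  {"dx": 0.33, "dy": 0.34, "dz": 0, "rx": 0, "ry": 0, "rz": 0},
  {"dx": 0, "dy": 0, "dz": 0, "rx": 0, "ry": 0, "rz": 0},
])

```text
time: 11.65
ee_pos: [0.6146, -0.0086, 0.1934]
ee_rot: [-3.142, 0.001, -0.001]
contact_force: [-0.2, 0.6, -4.6]
opening: 0.0137
grasp_force: 68.5
```

arm_command([
  {"dx": 0, "dy": 0, "dz": 0.4, "rx": 0, "ry": 0, "rz": 0},
  {"dx": 0, "dy": 0, "dz": 0.4, "rx": 0, "ry": 0, "rz": 0},
  {"dx": 0, "dy": 0, "dz": 0.4, "rx": 0, "ry": 0, "rz": 0},
  {"dx": 0, "dy": 0, "dz": 0.4, "rx": 0, "ry": 0, "rz": 0},
  {"dx": 0, "dy": 0, "dz": 0, "rx": 0, "ry": 0, "rz": 0},
  {"dx": 0, "dy": 0, "dz": 0, "rx": 0, "ry": 0, "rz": 0},
  {"dx": 0, "dy": 0, "dz": 0, "rx": 0, "ry": 0, "rz": 0},
  {"dx": 0, "dy": 0, "dz": 0, "rx": 0, "ry": 0, "rz": 0},
  {"dx": 0, "dy": 0, "dz": 0, "rx": 0, "ry": 0, "rz": 0},
  {"dx": 0, "dy": 0, "dz": 0, "rx": 0, "ry": 0, "rz": 0},
])

```text
time: 12.9
ee_pos: [0.6146, -0.0081, 0.1538]
ee_rot: [3.142, -0.0, -0.0]
contact_force: [-0.3, -0.9, -3.7]
opening: 0.0139
grasp_force: 68.5
```

arm_command([
  {"dx": 0, "dy": 0, "dz": 0.15, "rx": 0, "ry": 0, "rz": 0},
  {"dx": 0, "dy": 0, "dz": 0.15, "rx": 0, "ry": 0, "rz": 0},
  {"dx": 0, "dy": 0, "dz": 0.15, "rx": 0, "ry": 0, "rz": 0},
  {"dx": 0, "dy": 0, "dz": 0.15, "rx": 0, "ry": 0, "rz": 0},
  {"dx": 0, "dy": 0, "dz": 0.15, "rx": 0, "ry": 0, "rz": 0},
  {"dx": 0, "dy": 0, "dz": 0.1, "rx": 0, "ry": 0, "rz": 0},
  {"dx": 0, "dy": 0, "dz": 0.1, "rx": 0, "ry": 0, "rz": 0},
  {"dx": 0, "dy": 0, "dz": 0.1, "rx": 0, "ry": 0, "rz": 0},
  {"dx": 0, "dy": 0, "dz": 0, "rx": 0, "ry": 0, "rz": 0},
  {"dx": 0, "dy": 0, "dz": 0, "rx": 0, "ry": 0, "rz": 0},
])

```text
time: 14.15
ee_pos: [0.6146, -0.0081, 0.1276]
ee_rot: [-3.142, -0.0, -0.0]
contact_force: [0.2, 1.0, -4.3]
opening: 0.0139
grasp_force: 68.5
```

arm_command([
  {"dx": 0, "dy": 0, "dz": 0.04, "rx": 0, "ry": 0, "rz": 0},
  {"dx": 0, "dy": 0, "dz": 0.04, "rx": 0, "ry": 0, "rz": 0},
  {"dx": 0, "dy": 0, "dz": 0, "rx": 0, "ry": 0, "rz": 0},
  {"dx": 0, "dy": 0, "dz": 0, "rx": 0, "ry": 0, "rz": 0},
  {"dx": 0, "dy": 0, "dz": 0, "rx": 0, "ry": 0, "rz": 0},
  {"dx": 0, "dy": 0, "dz": 0, "rx": 0, "ry": 0, "rz": 0},
  {"dx": 0, "dy": 0, "dz": 0, "rx": 0, "ry": 0, "rz": 0},
  {"dx": 0, "dy": 0, "dz": 0, "rx": 0, "ry": 0, "rz": 0},
  {"dx": 0, "dy": 0, "dz": 0, "rx": 0, "ry": 0, "rz": 0},
  {"dx": 0, "dy": 0, "dz": 0, "rx": 0, "ry": 0, "rz": 0},
])

```text
time: 15.4
ee_pos: [0.6146, -0.0081, 0.1256]
ee_rot: [3.142, -0.0, -0.0]
contact_force: [0.4, -1.2, -3.4]
opening: 0.0137
grasp_force: 68.7
```

Nearly home and still hanging free, so I'll ease down until it touches.

arm_command([
  {"dx": 0, "dy": 0, "dz": 0.04, "rx": 0, "ry": 0, "rz": 0},
  {"dx": 0, "dy": 0, "dz": 0, "rx": 0, "ry": 0, "rz": 0},
  {"dx": 0, "dy": 0, "dz": 0, "rx": 0, "ry": 0, "rz": 0},
  {"dx": 0, "dy": 0, "dz": 0, "rx": 0, "ry": 0, "rz": 0},
  {"dx": 0, "dy": 0, "dz": 0, "rx": 0, "ry": 0, "rz": 0},
  {"dx": 0, "dy": 0, "dz": 0, "rx": 0, "ry": 0, "rz": 0},
  {"dx": 0, "dy": 0, "dz": 0, "rx": 0, "ry": 0, "rz": 0},
  {"dx": 0, "dy": 0, "dz": 0, "rx": 0, "ry": 0, "rz": 0},
  {"dx": 0, "dy": 0, "dz": 0, "rx": 0, "ry": 0, "rz": 0},
  {"dx": 0, "dy": 0, "dz": 0, "rx": 0, "ry": 0, "rz": 0},
])

```text
time: 16.65
ee_pos: [0.6146, -0.0081, 0.1255]
ee_rot: [3.142, -0.0, -0.0]
contact_force: [-3.9, -0.6, 6.5]
opening: 0.0136
grasp_force: 69.9
```

Contact came at z 0.1255, exactly the predicted home height. Now release and raise a little.

arm_command([
  {"dx": 0, "dy": 0, "dz": 0, "rx": 0, "ry": 0, "rz": 0},
  {"dx": 0, "dy": 0, "dz": 0, "rx": 0, "ry": 0, "rz": 0},
  {"dx": 0, "dy": 0, "dz": 0, "rx": 0, "ry": 0, "rz": 0},
  {"dx": 0, "dy": 0, "dz": 0, "rx": 0, "ry": 0, "rz": 0},
  {"dx": 0, "dy": 0, "dz": 0, "rx": 0, "ry": 0, "rz": 0},
  {"dx": 0, "dy": 0, "dz": 0, "rx": 0, "ry": 0, "rz": 0},
  {"dx": 0, "dy": 0, "dz": 0, "rx": 0, "ry": 0, "rz": 0},
  {"dx": 0, "dy": 0, "dz": 0, "rx": 0, "ry": 0, "rz": 0},
  {"dx": 0, "dy": 0, "dz": 0, "rx": 0, "ry": 0, "rz": 0},
  {"dx": 0, "dy": 0, "dz": 0, "rx": 0, "ry": 0, "rz": 0},
], claw=1)

```text
time: 17.9
ee_pos: [0.6145, -0.0081, 0.1246]
ee_rot: [-3.142, -0.0, -0.0]
contact_force: [-0.6, 0.9, -0.4]
opening: 0.085
grasp_force: 0.0
```

arm_command([
  {"dx": 0, "dy": 0, "dz": -0.5, "rx": 0, "ry": 0, "rz": 0},
  {"dx": 0, "dy": 0, "dz": -0.5, "rx": 0, "ry": 0, "rz": 0},
  {"dx": 0, "dy": 0, "dz": -0.5, "rx": 0, "ry": 0, "rz": 0},
  {"dx": 0, "dy": 0, "dz": -0.5, "rx": 0, "ry": 0, "rz": 0},
  {"dx": 0, "dy": 0, "dz": -0.5, "rx": 0, "ry": 0, "rz": 0},
  {"dx": 0, "dy": 0, "dz": -0.5, "rx": 0, "ry": 0, "rz": 0},
  {"dx": 0, "dy": 0, "dz": 0, "rx": 0, "ry": 0, "rz": 0},
  {"dx": 0, "dy": 0, "dz": 0, "rx": 0, "ry": 0, "rz": 0},
  {"dx": 0, "dy": 0, "dz": 0, "rx": 0, "ry": 0, "rz": 0},
  {"dx": 0, "dy": 0, "dz": 0, "rx": 0, "ry": 0, "rz": 0},
])

```text
time: 19.15
ee_pos: [0.6144, -0.008, 0.1991]
ee_rot: [-3.142, 0.001, -0.0]
contact_force: [0.1, -0.5, 1.2]
opening: 0.0853
grasp_force: 0.0
```

Run:
```python
from plant import *
from h import *
s=observe();print(s["ee_pos"],s["contact_force"])
d=get_image("wrist");sd=get_image("side");np.savez("w5.npz",**d)
X=cloud(d).reshape(-1,3);r=np.hypot(X[:,0]-.6146,X[:,1]+.008)
Y=X[(r>.03)&(r<.066)&(abs(X[:,2]-.099)<.012)];print("plate",np.linalg.lstsq(np.c_[Y[:,:2]-[.6146,-.008],np.ones(len(Y))],Y[:,2],rcond=None)[0])
for n,lo,hi,a,b in(("post",.14,.16,0,.02),("collar",.115,.126,.015,.035),("skirt",.08,.105,.055,.08)):
    Y=X[(X[:,2]>lo)&(X[:,2]<hi)&(r<b)&(r>=a)];print(n,len(Y),circ(Y),Y[:,2].max(),np.median(Y[:,2]))
a=crop(d["img"],256,200,300,260,1.6);b=cv2.resize(crop(sd["img"],228,195,80,104,4),(320,416))
cv2.imwrite("pics/m5.png",np.hstack([a,b])[:,:,::-1])
```

```text
[ 0.6143879  -0.00804868  0.19914774] [ 0.05451229 -0.4623118   1.17829474]
plate [ 0.00105835 -0.00010122  0.09919491]
post 370 [ 0.61573514 -0.0075035   0.00565   ] 0.1504965523957552 0.1488117876504733
collar 844 [ 0.61545255 -0.0076539   0.02171494] 0.12267359384748291 0.12082043496928674
skirt 6369 [ 0.61505018 -0.00776614  0.06258373] 0.1017461936649571 0.09915039277381332
```

View pics/m5.png

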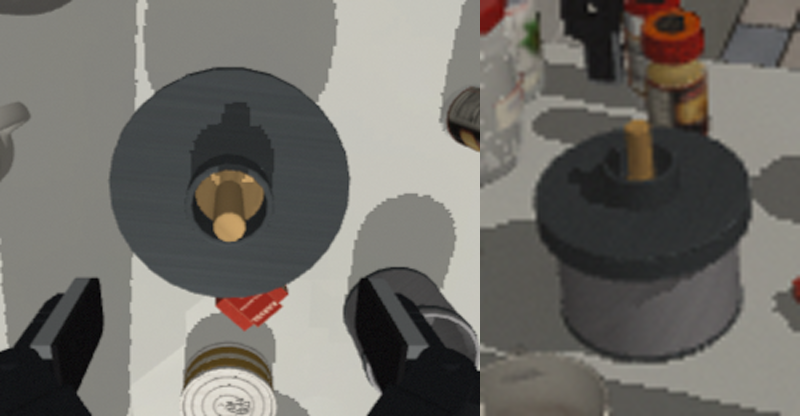

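The lids are seated level. Depth gives the post top at 0.149, the collar top at 0.121 and the plate at 0.099, with the collar centred at (0.6155,-0.0077). Now descend over the collar.

arm_command([
  {"dx": 0.04, "dy": 0, "dz": 0.5, "rx": 0, "ry": 0, "rz": 0},
  {"dx": 0, "dy": 0, "dz": 0.5, "rx": 0, "ry": 0, "rz": 0},
  {"dx": 0, "dy": 0, "dz": 0.5, "rx": 0, "ry": 0, "rz": 0},
  {"dx": 0, "dy": 0, "dz": 0.5, "rx": 0, "ry": 0, "rz": 0},
  {"dx": 0, "dy": 0, "dz": 0.5, "rx": 0, "ry": 0, "rz": 0},
  {"dx": 0, "dy": 0, "dz": 0.5, "rx": 0, "ry": 0, "rz": 0},
  {"dx": 0, "dy": 0, "dz": 0.5, "rx": 0, "ry": 0, "rz": 0},
  {"dx": 0, "dy": 0, "dz": 0.5, "rx": 0, "ry": 0, "rz": 0},
  {"dx": 0, "dy": 0, "dz": 0, "rx": 0, "ry": 0, "rz": 0},
  {"dx": 0, "dy": 0, "dz": 0, "rx": 0, "ry": 0, "rz": 0},
])

```text
time: 20.5
ee_pos: [0.6158, -0.0081, 0.0999]
ee_rot: [3.142, -0.001, -0.0]
contact_force: [0.1, -0.6, -0.4]
opening: 0.086
grasp_force: 0.0
```

arm_command([
  {"dx": 0, "dy": 0, "dz": 0, "rx": 0, "ry": 0, "rz": 0},
  {"dx": 0, "dy": 0, "dz": 0, "rx": 0, "ry": 0, "rz": 0},
  {"dx": 0, "dy": 0, "dz": 0, "rx": 0, "ry": 0, "rz": 0},
  {"dx": 0, "dy": 0, "dz": 0, "rx": 0, "ry": 0, "rz": 0},
  {"dx": 0, "dy": 0, "dz": 0, "rx": 0, "ry": 0, "rz": 0},
  {"dx": 0, "dy": 0, "dz": 0, "rx": 0, "ry": 0, "rz": 0},
  {"dx": 0, "dy": 0, "dz": 0, "rx": 0, "ry": 0, "rz": 0},
  {"dx": 0, "dy": 0, "dz": 0, "rx": 0, "ry": 0, "rz": 0},
  {"dx": 0, "dy": 0, "dz": 0, "rx": 0, "ry": 0, "rz": 0},
  {"dx": 0, "dy": 0, "dz": 0, "rx": 0, "ry": 0, "rz": 0},
], claw=0, squeeze=50)

```text
time: 21.75
ee_pos: [0.6159, -0.0081, 0.1004]
ee_rot: [3.141, -0.001, -0.0]
contact_force: [-1.3, -0.6, 5.9]
opening: 0.0466
grasp_force: 51.3
```

arm_command([
  {"dx": 0, "dy": 0, "dz": -0.06, "rx": 0, "ry": 0, "rz": 0},
  {"dx": 0, "dy": 0, "dz": -0.06, "rx": 0, "ry": 0, "rz": 0},
  {"dx": 0, "dy": 0, "dz": -0.06, "rx": 0, "ry": 0, "rz": 0},
  {"dx": 0, "dy": 0, "dz": -0.1, "rx": 0, "ry": 0, "rz": 0},
  {"dx": 0, "dy": 0, "dz": -0.1, "rx": 0, "ry": 0, "rz": 0},
  {"dx": 0, "dy": 0, "dz": -0.1, "rx": 0, "ry": 0, "rz": 0},
  {"dx": 0, "dy": 0, "dz": 0, "rx": 0, "ry": 0, "rz": 0},
  {"dx": 0, "dy": 0, "dz": 0, "rx": 0, "ry": 0, "rz": 0},
  {"dx": 0, "dy": 0, "dz": 0, "rx": 0, "ry": 0, "rz": 0},
  {"dx": 0, "dy": 0, "dz": 0, "rx": 0, "ry": 0, "rz": 0},
])

```text
time: 23.0
ee_pos: [0.6155, -0.0081, 0.1115]
ee_rot: [-3.142, 0.0, -0.0]
contact_force: [-0.9, -0.3, -1.7]
opening: 0.0469
grasp_force: 51.4
```

Run:
```python
from plant import *
from h import *
s=observe();print(s["ee_pos"],s["contact_force"])
d=get_image("wrist")
X=cloud(d).reshape(-1,3);r=np.hypot(X[:,0]-.6155,X[:,1]+.008)
Y=X[(r>.03)&(r<.066)&(abs(X[:,2]-.109)<.015)];print("plate",len(Y),np.linalg.lstsq(np.c_[Y[:,:2]-[.6155,-.008],np.ones(len(Y))],Y[:,2],rcond=None)[0])
Y=X[(X[:,2]>.14)&(X[:,2]<.165)&(r<.008)];print("post",len(Y),Y.mean(0),Y[:,2].max())
```

```text
[ 0.61549687 -0.00805439  0.11147728] [-0.88649874 -0.25441652 -1.7262885 ]
plate 22266 [-1.05093709e-04  7.85935501e-04  1.10238773e-01]
post 1048 [ 0.61699745 -0.00773029  0.1475418 ] 0.15067773584045058
```

The outer lid rises alone and level: the plate is 11 mm higher and the post hasn't moved. I'll continue straight up.

arm_command([
  {"dx": 0, "dy": 0, "dz": -0.3, "rx": 0, "ry": 0, "rz": 0},
  {"dx": 0, "dy": 0, "dz": -0.3, "rx": 0, "ry": 0, "rz": 0},
  {"dx": 0, "dy": 0, "dz": -0.45, "rx": 0, "ry": 0, "rz": 0},
  {"dx": 0, "dy": 0, "dz": -0.5, "rx": 0, "ry": 0, "rz": 0},
  {"dx": 0, "dy": 0, "dz": -0.5, "rx": 0, "ry": 0, "rz": 0},
  {"dx": 0, "dy": 0, "dz": -0.5, "rx": 0, "ry": 0, "rz": 0},
  {"dx": 0, "dy": 0, "dz": -0.5, "rx": 0, "ry": 0, "rz": 0},
  {"dx": 0, "dy": 0, "dz": -0.4, "rx": 0, "ry": 0, "rz": 0},
  {"dx": 0, "dy": 0, "dz": -0.3, "rx": 0, "ry": 0, "rz": 0},
  {"dx": 0, "dy": 0, "dz": -0.15, "rx": 0, "ry": 0, "rz": 0},
])

```text
time: 24.3
ee_pos: [0.6156, -0.0081, 0.2094]
ee_rot: [-3.142, -0.0, -0.0]
contact_force: [0.3, 0.1, -2.3]
opening: 0.0467
grasp_force: 51.5
```

arm_command([
  {"dx": 0, "dy": 0, "dz": 0, "rx": 0, "ry": 0, "rz": 0},
  {"dx": 0, "dy": 0, "dz": 0, "rx": 0, "ry": 0, "rz": 0},
  {"dx": 0, "dy": 0, "dz": 0, "rx": 0, "ry": 0, "rz": 0},
  {"dx": 0, "dy": 0, "dz": 0, "rx": 0, "ry": 0, "rz": 0},
  {"dx": 0, "dy": 0, "dz": 0, "rx": 0, "ry": 0, "rz": 0},
  {"dx": 0, "dy": 0, "dz": 0, "rx": 0, "ry": 0, "rz": 0},
  {"dx": 0, "dy": 0, "dz": 0, "rx": 0, "ry": 0, "rz": 0},
  {"dx": 0, "dy": 0, "dz": 0, "rx": 0, "ry": 0, "rz": 0},
  {"dx": 0, "dy": 0, "dz": 0, "rx": 0, "ry": 0, "rz": 0},
  {"dx": 0, "dy": 0, "dz": 0, "rx": 0, "ry": 0, "rz": 0},
])

```text
time: 25.55
ee_pos: [0.6155, -0.008, 0.209]
ee_rot: [-3.142, 0.0, -0.0]
contact_force: [0.4, 0.8, -1.5]
opening: 0.0466
grasp_force: 51.5
```

Run:
```python
from plant import *
from h import *
s=observe();print(s["ee_pos"],s["contact_force"],s["grasp_force"])
d=get_image("wrist");sd=get_image("side")
X=cloud(d).reshape(-1,3);r=np.hypot(X[:,0]-.6155,X[:,1]+.008)
Y=X[(r>.03)&(r<.066)&(abs(X[:,2]-.207)<.02)];print("plate",len(Y),np.linalg.lstsq(np.c_[Y[:,:2]-[.6155,-.008],np.ones(len(Y))],Y[:,2],rcond=None)[0])
cv2.imwrite("pics/s6.png",crop(sd["img"],235,165,150,200,3)[:,:,::-1])
```

```text
[ 0.61551756 -0.00803244  0.20901923] [ 0.44460792  0.77154174 -1.51241429] 51.540622003376484
plate 22424 [-0.00077903  0.00074377  0.20793614]
```

View pics/s6.png

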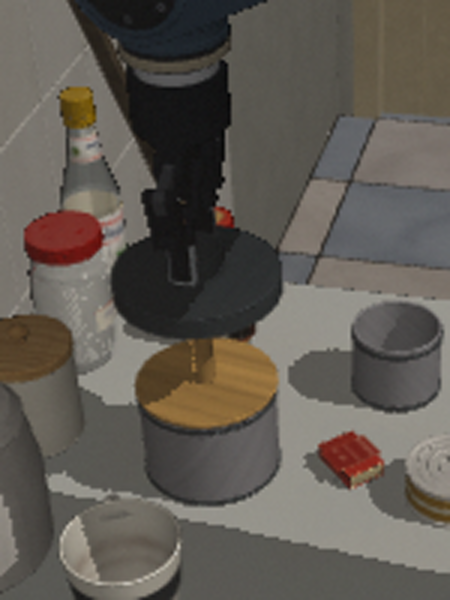

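The inner lid sits flush in the tin at about (207,385), with the outer lid level above it at about (197,280). Its rim is at about 0.188, 39 mm above the post top, and nothing else has moved.

```bash
python3 -c "
from plant import *
print(sign_off())"
```

```text
the job is handed in; nothing more can be done
None
```

The job is handed in: the inner lid sits fully home in the wide tin, and the arm holds the outer lid level above it, its rim about 39 mm clear of the post top.

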